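# Washed jars onto the draining rack, lids before them

### The arm

A 7-joint arm with a two-finger parallel gripper is mounted at the origin on a cart in front of the work surface, level with it; the furniture and walls round the work are solid. World frame = base frame: x ahead of the robot, y to its left, z up, the work surface at z = 0. Lengths are in mm, angles in rad, forces in N, time in s.
With the tool pointing down it reaches from about 425 to 950 mm from the base axis. Payload 16.7 kg.
Tool frame: the origin (TCP) lies midway between the tips of the shut fingers; the grasp point (between the pads) lies 19 mm behind it; z points along the fingers, y is the line along which they close (so a half turn about z gives the same grasp; the last joint's range is limited). The gripper opens to 94 mm and grips with 3 to 60 N. Pads are 16 mm wide; open, the fingers measure 119 mm over their backs; the gripper's body (75 mm by 177 mm) begins 78 mm behind the grasp point.
Start: joints at [-1.292, 0.426, 0.074, 1.606, -0.034, 1.111, -0.067], TCP at [280.035, 614.128, 180.467] pointing down, gripper open.
Joint ranges: [-2.85, 2.85], [-0.5, 2.14], [-1.23, 1.37], [0.21, 2.46], [-1.02, 4.16], [0.16, 2.05], [-2.73, 2.73]. Speed limits (rad/s): [1.89, 1.89, 2.39, 2.39, 3.01, 3.01, 3.01].

### API

Orientations are given as a 3x3 rotation matrix whose columns are the frame's x, y, z axes.
In Python, from bench import * gives the robot as it stands.
- The arm moves only by the shell command python3 -m inch 'ROWS' [FORCE]. ROWS is JSON, a list of rows, each a list of 7 numbers: the shift along the tool's x, y, z in mm, then the turn, a rotation vector about the tool's x, y, z in rad, then the closure, from 0 (fully open) to 1 (shut). A call has exactly 10 rows; each row shifts and turns the commanded pose from where the row before left it, along the tool's axes as they then stand; what a row does not reach is not made up. A row lasts 1/10 s, in which the tool goes at most 50 mm and 8.59 degrees, less where a joint would pass 70% of its speed; a pose out of reach is approached as far as the arm can. A call with a gripper value outside its range is refused whole. The fingers move at their own pace and stop on an object; FORCE is the grip in N (left out, the last holds). Time passes only in rows, so rows that do not move let the fingers close, or fill a call up. It gives the time, the measured TCP pose, the force, the opening and the grip force at its end, in the units of the state.
- state(): the state, without advancing time (a new reading comes with each control period).
- read_camera(name): name is "scene" or "top"; returns the picture (480x640x3 uint8, blue, green, red); there is no depth.
- camera_params(name): a dict with "vfov" (degrees; the focal length in pixels is half the picture's height over the tangent of half this angle, whatever the lens; pixels are square), "cx", "cy" (the principal point, pixels), "world_to_cam" (4x4, takes a point from world to camera coordinates). Camera axes: x right, y up, looking along -z (the intrinsics and any distortion apply to the point x, -y, -z); pixel columns grow to the right and rows downward; lengths in mm; the calibration is good to about 2 mm. A picture is of the moment at which its call begins. camera_params takes no time and is no camera call.
- close_job(): hands the job in; it is judged then, once.
Trained networks look in the newest picture that a camera, given by its name, has taken for a name from the list of things; names that differ only in an ending like _2 or _b are one class to them, and where a whole thing is asked for, a point or a joint stands for the part that bears it (a point fixed in the world has none). Each returns a list of dicts, best first, with "confidence" (0 to 1); they miss things now and then, are a little off and sometimes report something else, mostly with a low value. They report only what shows in the picture. A call takes as long as a camera call. They do not tell look-alikes from the thing itself.
- recognise(camera, thing): "at" ([column, row] as shares, 0 to 1, of the picture: columns of its width, rows of its height, amid what is visible of it).
- trace(camera, thing): "region" (480x640 bool, what is visible of it) and "at" ([column, row] as shares, 0 to 1, of the picture: columns of its width, rows of its height, amid what is visible of it).
- spot_point(camera, thing): "at" ([column, row] as shares, 0 to 1, of the picture: columns of its width, rows of its height: a listed point, or the origin of a listed thing).
The state is a dict: "time_s": time; "q": joint angles; "qvel": joint speeds; "joint_efforts": joint torques, N m; "tcp_pos": TCP position; "ee_rot": TCP orientation; "wrist_force": force on the tool from outside, world axes, zero at the start; "ft_torque": the same for the moment, N m; "opening": finger opening in mm; "finger_force": force on a finger pad.
Only numpy, scipy, OpenCV 4.12 (cv2) and the standard library are available. Lean on these libraries where they do the work, as an engineer would, in place of code of your own. Each camera call takes 0.05 s, during which the arm holds its last target. There are 200 camera calls.

### The job

Put the washing-up to drain: hang the tall jar, the beaker and the small jar mouth down on the rack's slanting pegs, the tall jar on the longest peg, the beaker on the middle-length one and the small jar on the shortest, so that each rests on its peg's tip with its mouth clear of the tray. Lay each jar's own lid flat, hollow side up, on the front strip of the rack, straight in front of its jar; the beaker has no lid.

Things in the scene. Friction and masses are not known exactly. Their poses are not given: they have to be found in the camera images.
- tall_jar: the tall wide-mouth jar, white plastic, standing mouth down on a 3 mm mat: 100 mm high, 62 mm outside diameter, threaded neck (the lowest 14 mm) 52 mm, 96 mm deep inside, mouth 47 mm inside. Origin: centre of the mouth; z points from mouth to closed base (up). Hung, its base rests on the peg's tip from inside; let go, it tips a little more upright
- beaker: the beaker, with a small pouring lip and no thread, white plastic, standing mouth down on a 3 mm mat: 74 mm high, 56 mm outside diameter, rim 60 mm, 70 mm deep inside, mouth 55 mm inside. Origin: centre of the mouth; z points from mouth to closed base (up). Hung, its base rests on the peg's tip from inside; let go, it tips a little more upright
- small_jar: the small wide-mouth jar, white plastic, standing mouth down on a 3 mm mat: 48 mm high, 46 mm outside diameter, threaded neck (the lowest 14 mm) 41 mm, 44 mm deep inside, mouth 36 mm inside. Origin: centre of the mouth; z points from mouth to closed base (up). Hung, its base rests on the peg's tip from inside; let go, it tips a little more upright
- large_lid: the larger of two black screw lids, that of the tall jar, lying hollow side up: 58 mm diameter, 18 mm high. Origin: centre of its underside, z up
- small_lid: the smaller black screw lid, that of the small jar, lying hollow side up: 45 mm diameter, 18 mm high. Origin: centre of its underside, z up
- long_peg: the longest of three dark grey draining pegs fixed in the rack: a round-tipped rod 14 mm thick, 116 mm long from foot to tip, leaning 20 deg towards the rack's front. Origin: centre of its foot, on the tray; axes as the rack's, z up: the rod runs along (-0.342, 0, 0.940), tip at (-40, 0, 109) mm. Its place among the rack's three varies
- middle_peg: the middle of three dark grey draining pegs fixed in the rack: a round-tipped rod 14 mm thick, 90 mm long from foot to tip, leaning 20 deg towards the rack's front. Origin: centre of its foot, on the tray; axes as the rack's, z up: the rod runs along (-0.342, 0, 0.940), tip at (-31, 0, 85) mm. Its place among the rack's three varies
- short_peg: the shortest of three dark grey draining pegs fixed in the rack: a round-tipped rod 14 mm thick, 64 mm long from foot to tip, leaning 20 deg towards the rack's front. Origin: centre of its foot, on the tray; axes as the rack's, z up: the rod runs along (-0.342, 0, 0.940), tip at (-22, 0, 60) mm. Its place among the rack's three varies
- rack: fixed low stainless draining tray, 225 mm deep (x), 340 wide (y), surface 14 mm above the bench, rim 6 mm higher. Origin: centre of its underside; x to its back, z up. Pegs in a row 66 mm behind the centre, at y -115, 0, 115 mm. A 3 mm bead at x = -16 mm parts them from the flat slotted front strip for lids, 88 mm deep, mid-line at x = -62 mm (128 mm before the peg feet)
Not all that is in view belongs to the job. What is shaped like the beaker but purple is not meant.

How it is judged:
By the outcome, as a careful person would: the job done as asked, in the order asked, and still so for the second after the job is handed in, with the robot touching nothing.
It also fails if it takes over 125 s, if anything falls off the work surface, if the arm or the gripper's body presses on something with over 40 N, if the wrist force passes 120 N, or if a joint passes its speed limit or range.

## Working session

There is one attempt and no reset: what is moved stays moved. The work goes in short steps, Python scripts to look and compute and a shell command to move; the robot and the scene stay as the last step left them, time stands still between calls to the robot, and variables do not carry over. Pictures are saved under pics/ and viewed, at most 14 in all, crops included, and the job is handed in when it is done.

```bash
ls; mkdir -p pics; python3 - <<'E'
from bench import *
import cv2,numpy as np
for c in("scene","top"):
    cv2.imwrite(f"pics/{c}0.png",read_camera(c))
    p=camera_params(c);print(c,{k:(np.round(v,4).tolist() if not isinstance(v,str) else v) for k,v in p.items()})
    for t in["tall_jar","beaker","small_jar","large_lid","small_lid","long_peg","middle_peg","short_peg","rack"]:
        for f in(recognise,spot_point):
            print(t,f.__name__,[(np.round(np.array(d["at"])*[640,480],1).tolist(),round(d["confidence"],2)) for d in f(c,t)][:4])
s=state();print(s)
E
```

```text
pics
scene {'vfov': 50.5916, 'cx': 319.3815, 'cy': 238.6349, 'world_to_cam': [[0.835, -0.5501, 0.0066, -326.7795], [0.2877, 0.4469, 0.8471, -275.1393], [-0.469, -0.7054, 0.5314, -1116.9868], [0.0, 0.0, 0.0, 1.0]]}
tall_jar call []
tall_jar call [([294.9, 227.5], 0.65)]
beaker call [([261.9, 224.4], 0.87), ([223.9, 181.1], 0.87), ([338.2, 277.2], 0.63)]
beaker call [([338.7, 286.5], 0.76), ([223.1, 193.1], 0.75), ([263.8, 232.0], 0.72), ([279.1, 246.0], 0.43)]
small_jar call [([322.8, 235.0], 0.6)]
small_jar call [([323.3, 239.0], 0.79)]
large_lid call [([279.1, 238.8], 0.78)]
large_lid call [([276.7, 244.1], 0.61)]
small_lid call [([296.5, 210.6], 0.71), ([298.6, 267.5], 0.5)]
small_lid call [([298.0, 269.3], 0.45)]
long_peg call [([420.6, 284.4], 0.72), ([434.7, 344.2], 0.59)]
long_peg call [([425.7, 299.0], 0.61), ([275.7, 244.3], 0.58)]
middle_peg call [([452.0, 317.4], 0.57), ([483.3, 352.7], 0.33)]
middle_peg call [([452.5, 326.5], 0.55)]
short_peg call [([484.6, 354.4], 0.68)]
short_peg call [([484.1, 354.9], 0.77), ([421.0, 297.7], 0.44)]
rack call [([432.8, 342.0], 0.69)]
rac
[... 1092 characters left out ...]
9]), 'qvel': array([-0.0009859 , -0.00081884,  0.00174507, -0.00155516, -0.00119721,
        0.0008699 , -0.00093166]), 'joint_efforts': array([-4.62987355e-04, -9.35496640e+01,  3.66273522e+00, -4.54555106e+01,
       -4.91892337e-02,  1.29078375e-02,  5.60156593e-06]), 'tcp_pos': array([280.03222937, 614.11741044, 180.44893623]), 'ee_rot': array([[-9.09866071e-01,  4.14902074e-01, -4.15325987e-05],
       [ 4.14902076e-01,  9.09866067e-01, -8.31537723e-05],
       [ 3.28842961e-06, -9.28907575e-05, -9.99999996e-01]]), 'wrist_force': array([ 0.81975122, -0.32394227, -0.33046629]), 'ft_torque': array([ 0.02325253, -0.04858242,  0.03227567]), 'finger_force': 0.0, 'opening': 93.88418883757667}
```

```bash
python3 - <<'E'
import cv2
a=cv2.imread("pics/scene0.png");b=cv2.imread("pics/top0.png")
cv2.imwrite("pics/s1.png",cv2.resize(a[130:430,170:570],None,fx=2,fy=2,interpolation=3))
cv2.imwrite("pics/t1.png",cv2.resize(b[130:330,130:530],None,fx=2,fy=2,interpolation=3))
E
```

```text
(no output)
```

View pics/s1.png

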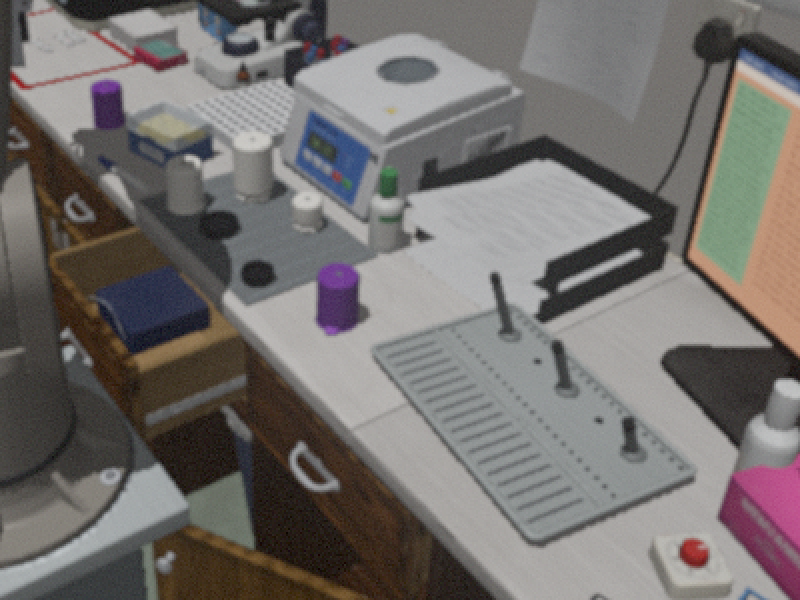

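View pics/t1.png

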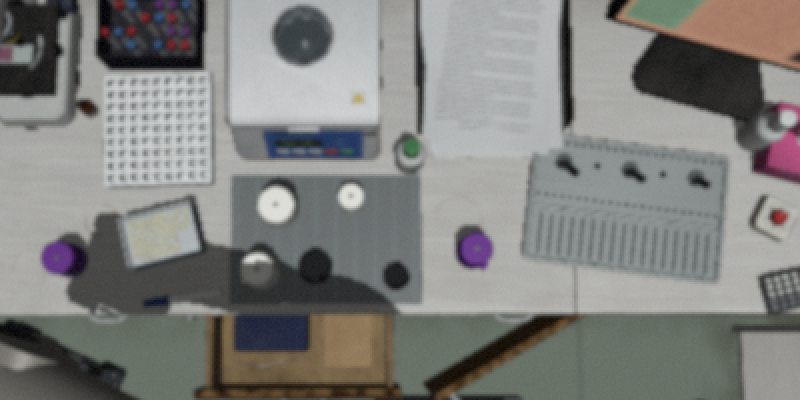

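```bash
cat > h.py <<'E'
from bench import *
import cv2,numpy as np
from scipy.optimize import least_squares
P={c:camera_params(c) for c in("scene","top")}
def proj(c,X):
    p=P[c];W=np.array(p["world_to_cam"]);Y=np.atleast_2d(X)@W[:3,:3].T+W[:3,3]
    f=240/np.tan(np.radians(p["vfov"])/2)
    return np.c_[p["cx"]+f*Y[:,0]/-Y[:,2],p["cy"]-f*Y[:,1]/-Y[:,2]]
def cyl(rings):   # rings: (radius,z)
    a=np.linspace(0,2*np.pi,60)
    return np.vstack([np.c_[r*np.cos(a),r*np.sin(a),0*a+z] for r,z in rings])
def feat(uv): # centroid+extent of hull
    h=cv2.convexHull(uv.astype(np.float32))[:,0];m=cv2.moments(h.reshape(-1,1,2))
    return np.r_[m["m10"]/m["m00"],m["m01"]/m["m00"],h.min(0),h.max(0)]
def maskfeat(m):
    n,l,s,c=cv2.connectedComponentsWithStats(m.astype(np.uint8));i=1+s[1:,4].argmax()
    x,y,w,h=s[i,:4];return np.r_[c[i],x-.5,y-.5,x+w-.5,y+h-.5]
def near(lst,uv,tol=14):
    l=[d for d in lst if np.hypot(*(np.array(d["at"])*[640,480]-uv))<tol]
    return l[0] if l else None
W6=np.array([1,1,.3,.3,.3,.3])
def fit(rings,obs,x0):  # obs {cam:feat}
    C=cyl(rings)
    r=least_squares(lambda p:np.concatenate([(feat(proj(c,C+p))-o)*W6 for c,o in obs.items()]),x0,diff_step=1e-3)
    return r.x,r.fun
RING=dict(tall_jar=[(26,0),(26,14),(31,14),(31,100)],beaker=[(30,0),(30,4),(28,6),(28,74)],small_jar=[(20.5,0),(20.5,14),(23,14),(23,48)],
 large_lid=[(29,0),(29,18)],small_lid=[(22.5,0),(22.5,18)])
PIX=dict(tall_jar=((296,212),(268,232)),beaker=((262,222),(258,263)),small_jar=((323,235),(305,227)),large_lid=((279,242),(288,262)),small_lid=((299,267),(328,267)))
E
cat > m.py <<'E'
from h import *
for c in("scene","top"): read_camera(c)
for t in RING:
    obs={}
    for i,c in enumerate(("scene","top")):
        d=near(trace(c,t),PIX[t][i])
        if d is None: print(t,c,"none");continue
        obs[c]=maskfeat(d["region"]);print(t,c,round(d["confidence"],2),np.round(obs[c],1))
    if len(obs)==2:
        x,f=fit(RING[t],obs,[550,300,3.]);print("  pos",np.round(x,1),"res",np.round(f,1))
# rack
for c in("scene","top"):
    l=trace(c,"rack")
    if l:
        m=l[0]["region"].astype(np.uint8);ct=max(cv2.findContours(m,0,1)[0],key=cv2.contourArea);np.save(f"rack_{c}.npy",ct[:,0])
        print(c,l[0]["confidence"],cv2.approxPolyDP(cv2.convexHull(ct),6,True)[:,0].tolist())
    for t in("long_peg","middle_peg","short_peg"):
        for d in trace(c,t)[:2]: print(c,t,round(d["confidence"],2),np.round(maskfeat(d["region"]),1))
E
python3 m.py
```

```text
tall_jar scene 0.81 [296.3 212.8 285.5 195.5 306.5 231.5]
tall_jar top 0.88 [268.3 232.9 258.5 223.5 278.5 242.5]
  pos [534.  347.3   2.3] res [ 0.1  0.   0.2 -0.2 -0.   0.1 -0.   0.2 -0.3 -0.4  0.1  0.4]
beaker scene 0.94 [262.2 221.4 252.5 206.5 271.5 236.5]
beaker top 0.72 [258.5 264.2 249.5 255.5 267.5 273.5]
  pos [431.4 382.    3.4] res [ 0.   0.  -0.1 -0.1  0.3 -0.  -0.   0.1 -0.3 -0.1  0.3  0.1]
small_jar scene 0.61 [323.4 235.4 315.5 225.5 332.5 245.5]
small_jar top none
large_lid scene 0.7 [279.2 242.  269.5 234.5 289.5 249.5]
large_lid top 0.53 [286.9 262.9 278.5 254.5 295.5 271.5]
  pos [437.3 287.6   3.9] res [ 0.1 -0.  -0.  -0.1 -0.1  0.1 -0.   0.1 -0.1 -0.  -0.   0. ]
small_lid scene 0.63 [298.5 266.6 290.5 259.5 306.5 273.5]
small_lid top none
scene 0.78 [[357, 303], [428, 281], [518, 366], [435, 399]]
scene long_peg 0.56 [421.4 284.6 414.5 265.5 430.5 300.5]
scene middle_peg 0.64 [451.4 315.9 445.5 299.5 458.5 328.5]
scene short_peg 0.64 [485.3 350.1 480.5 337.5 492.5 359.5]
top 0.68 [[396, 206], [414, 197], [493, 208], [488, 270], [393, 259]]
top long_peg 0.44 [412.8 211.4 408.5 206.5 418.5 216.5]
top long_peg 0.31 [443.4 234.7 389.5 196.5 493.5 272.5]
top short_peg 0.41 [478.1 219.1 473.5 214.5 483.5 223.5]
```

```bash
cat > m2.py <<'E'
from h import *
b=read_camera("top");a=cv2.imread("pics/top0.png")
for t in("small_jar","small_lid"):
    so=None
    read_camera("scene")
    d=near(trace("scene",t),PIX[t][0]); so=maskfeat(d["region"]) if d else None
    u,v=PIX[t][1];w=12
    g=cv2.cvtColor(b,6)[v-w:v+w+1,u-w:u+w+1]
    m=(g>150) if t=="small_jar" else (g<50)
    f=maskfeat(m)+np.array([u-w,v-w]*3);print(t,np.round(f,1),so,g[w,::3])
    if so is not None:
        x,r=fit(RING[t],{"scene":so,"top":f},[500,250,3.]);print("  pos",np.round(x,1),"res",np.round(r,1))
# rack: fit area hull via contour distance
S=np.array([[sx*112.5,sy*170,z] for sx in(-1,1) for sy in(-1,1) for z in(0,20)])
# rounded corners r=12
S=np.vstack([[sx*(100.5)+12*np.cos(t),sy*158+12*np.sin(t),z] for sx in(-1,1) for sy in(-1,1) for z in(0,20) for t in np.linspace(0,2*np.pi,16)])
def R(p): c,s=np.cos(p[3]),np.sin(p[3]);return np.array([[c,-s,0],[s,c,0],[0,0,1]])
cts={c:np.load(f"rack_{c}.npy").astype(np.float32) for c in P}
cts={c:cv2.convexHull(k)[:,0] for c,k in cts.items()}
def dens(h,n=80):
    h=np.vstack([h,h[:1]]);s=np.r_[0,np.cumsum(np.hypot(*np.diff(h,axis=0).T))];q=np.linspace(0,s[-1],n)
    return np.c_[np.interp(q,s,h[:,0]),np.interp(q,s,h[:,1])]
def res(p,cams=("scene","top")):
    o=[]
    for c in cams:
        h=cv2.convexHull(proj(c,S@R(p).T+p[:3]).astype(np.float32))
        o+=[cv2.pointPolygonTest(h,tuple(map(float,q)),True) for q in dens(cts[c])]
    return np.array(o)
for cams in(("scene",),("top",),("scene","top")):
    r=least_squares(lambda p:np.r_[res(p,cams),(0 if len(cams)>1 else p[2])],[590,-230,0,-.1],diff_step=1e-4,loss="soft_l1",x_scale=[10,10,10,.05]);print(cams,np.round(r.x,3),"rms",np.sqrt((res(r.x,cams)**2).mean()))
p=r.x;np.save("rack.npy",p)
for n,y,L in(("long",115,116),("middle",0,90),("short",-115,64)):
    k=np.arange(0,L-6,4.);q=np.c_[66-.342*k,0*k+y,14+.94*k]@R(p).T+p[:3]
    for c in P:
        print(n,c,"foot,tip",np.round(proj(c,q[[0,-1]]),1).tolist(),"cen",np.round(proj(c,q).mean(0),1))
E
python3 m2.py
```

```text
small_jar [305.1 227.9 298.5 221.5 311.5 234.5] [323.21052632 235.09022556 315.5        225.5        331.5
 245.5       ] [109 109 171 220 180 220 178 108 112]
  pos [554.5 225.5   4.7] res [ 0.3  0.   0.1 -0.3 -0.   0.1 -0.2  0.3 -0.1 -0.2  0.1  0.3]
small_lid [327.7 267.7 322.5 261.5 333.5 273.5] [298.16410256 266.12820513 290.5        258.5        306.5
 273.5       ] [118 117  53  28  36  33  70 119 124]
  pos [419.8 148.5   5.1] res [ 0.4 -0.1 -0.   0.1  0.1 -0.  -0.2  0.4 -0.5 -0.   0.2  0.4]
('scene',) [ 5.44424e+02 -2.43700e+02  0.00000e+00 -1.32000e-01] rms 1.4350711485548862
('top',) [ 5.40923e+02 -2.49638e+02  0.00000e+00 -1.29000e-01] rms 1.0202495022227684
('scene', 'top') [ 5.41788e+02 -2.46970e+02  5.35000e-01 -1.28000e-01] rms 1.4137987994446348
long scene foot,tip [[424.9, 296.0], [417.3, 267.2]] cen [421.2 281.9]
long top foot,tip [[410.6, 209.9], [416.1, 215.3]] cen [413.3 212.5]
middle scene foot,tip [[453.6, 323.2], [448.9, 301.8]] cen [451.3 312.7]
middle top foot,tip [[443.6, 214.0], [449.2, 218.2]] cen [446.3 216.1]
short scene foot,tip [[486.8, 354.7], [484.4, 339.7]] cen [485.6 347.3]
short top foot,tip [[476.5, 218.2], [481.6, 221.2]] cen [479.  219.7]
```

```bash
cat > g.py <<'E'
# usage: python3 g.py x y z(TCP target) yaw tilt  : prints turn and then shift in the (turned) tool axes
import sys,numpy as np
from bench import *
from scipy.spatial.transform import Rotation as Ro
def goal(yaw,tilt): # tool y along (-sin,cos)(yaw), tool z down tilted forward
    return (Ro.from_euler("z",yaw)*Ro.from_euler("y",-tilt)).as_matrix()@np.array([[-1,0,0],[0,1,0],[0,0,-1.]])
if __name__=="__main__":
    x,y,z,yaw,tilt=map(float,sys.argv[1:6]);s=state();R=s["ee_rot"];Rt=goal(yaw,tilt)
    print("t",s["time_s"],"tcp",np.round(s["tcp_pos"],1),"open",round(s["opening"],1),"F",np.round(s["wrist_force"],1),"q",np.round(s["q"],2))
    print("turn",np.round(Ro.from_matrix(R.T@Rt).as_rotvec(),4),"then shift",np.round(Rt.T@(np.array([x,y,z])-s["tcp_pos"]),1))
E
python3 -m inch '[[0,0,0,0,0,-0.143,0],[0,0,0,0,0,-0.143,0],[0,0,0,0,0,-0.142,0],[-36,-38,0,0,0,0,0],[-36,-38,0,0,0,0,0],[-36,-38,0,0,0,0,0],[-36,-38,0,0,0,0,0],[-36,-38,0,0,0,0,0],[-36,-38,0,0,0,0,0],[-38,-38,0,0,0,0,0]]' 20
python3 g.py 534 347.3 59 0 0
python3 - <<'E'
import cv2
from bench import *
a=read_camera("scene")
cv2.imwrite("pics/s2.png",cv2.resize(a[150:310,200:370],None,fx=3.5,fy=3.5,interpolation=3))
E
```

```text
time_s: 4.15
tcp_pos: [522.9, 359.4, 180.8]
ee_rot: [[-1.0, -0.0, 0.0], [-0.0, 1.0, 0.0], [-0.0, 0.0, -1.0]]
wrist_force: [0.6, 1.3, 0.9]
opening: 94.0
finger_force: 0.0
t 4.15 tcp [522.9 359.4 180.8] open 94.0 F [0.6 1.3 0.9] q [-0.78  0.36  0.1   1.7  -0.04  1.08  0.9 ]
turn [0.0003 0.0003 0.0003] then shift [-11.1 -12.1 121.8]
```

View pics/s2.png

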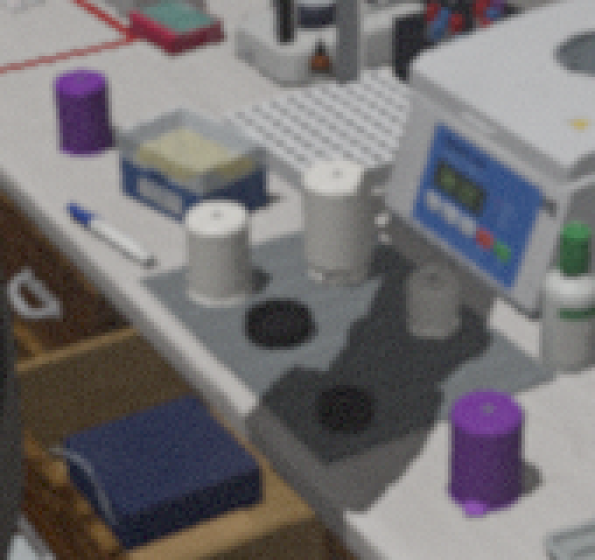

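```bash
python3 -m inch '[[0,0,20,0,0,0,0],[0,0,20,0,0,0,0],[0,0,20,0,0,0,0],[0,0,0,0,0,0,0],[0,0,0,0,0,0,0],[0,0,0,0,0,0,0],[0,0,0,0,0,0,0],[0,0,0,0,0,0,0],[0,0,0,0,0,0,0],[0,0,0,0,0,0,0]]' >/dev/null
python3 g.py 534 347.3 59 0 0
```

```text
t 5.2 tcp [521.8 361.1 120.7] open 94.0 F [-0.1  0.3 -0.3] q [-0.78  0.42  0.09  1.76 -0.05  0.96  0.9 ]
turn [0.0001 0.0002 0.0001] then shift [-12.2 -13.8  61.7]
```

```bash
python3 -m inch '[[-12.2,-13.8,0,0,0,0,0],[0,0,25,0,0,0,0],[0,0,25,0,0,0,0],[0,0,12,0,0,0,0],[0,0,0,0,0,0,0],[0,0,0,0,0,0,0.5],[0,0,0,0,0,0,0.5],[0,0,0,0,0,0,0.5],[0,0,0,0,0,0,0.5],[0,0,0,0,0,0,0.5]]' 25
python3 g.py 534 347.3 210 0 0
```

```text
time_s: 6.2
tcp_pos: [534.2, 347.5, 59.0]
ee_rot: [[-1.0, -0.0, 0.001], [-0.0, 1.0, 0.001], [-0.001, 0.001, -1.0]]
wrist_force: [-0.1, 0.9, 2.5]
opening: 64.2
finger_force: 25.0
t 6.2 tcp [534.2 347.5  59. ] open 64.2 F [-0.1  0.9  2.5] q [-0.75  0.49  0.09  1.8  -0.06  0.85  0.94]
turn [0.0006 0.0006 0.0002] then shift [   0.2   -0.2 -151. ]
```

```bash
python3 -m inch '[[0,0,-20,0,0,0,0.5],[0,0,-48,0,0,0,0.5],[0,0,-48,0,0,0,0.5],[0,0,-40,0,0,0,0.5],[-2,-48,0,0,0,0.043,0.5],[-2,-48,0,0,0,0.043,0.5],[-2,-48,0,0,0,0.043,0.5],[-2,-48,0,0,0,0,0.5],[-2,-48,0,0,0,0,0.5],[-2,-48,0,0,0,0,0.5]]'
python3 g.py 557.1 -130.8 197.3 -0.129 0.349
```

```text
time_s: 7.2
tcp_pos: [520.7, 57.7, 214.7]
ee_rot: [[-0.992, 0.128, 0.0], [0.128, 0.992, 0.0], [-0.0, 0.0, -1.0]]
wrist_force: [0.9, -0.1, -1.8]
opening: 64.3
finger_force: 25.0
t 7.2 tcp [520.7  57.7 214.7] open 64.3 F [ 0.9 -0.1 -1.8] q [-0.47  0.14  0.26  1.91 -0.04  1.09  1.25]
turn [ 3.000e-04 -3.488e-01  1.000e-04] then shift [ -50.8 -182.3   37. ]
```

```bash
python3 -m inch '[[0,-45,0,0,-0.1163,0,0.5],[0,-45,0,0,-0.1163,0,0.5],[0,-45,0,0,-0.1162,0,0.5],[-40,0,0,0,0,0,0.5],[0,-30,0,0,0,0,0.5],[0,0,0,0,0,0,0.5],[0,0,0,0,0,0,0.5],[0,0,0,0,0,0,0.5],[0,0,0,0,0,0,0.5],[0,0,0,0,0,0,0.5]]' >/dev/null
python3 g.py 557.1 -130.8 197.3 -0.129 0.349
```

```text
t 8.2 tcp [ 537.3 -108.2  228. ] open 64.7 F [0.7 0.6 0.1] q [-0.36 -0.06  0.42  2.14  0.08  0.71  1.45]
turn [ 0.0002 -0.0005  0.0011] then shift [-10.6 -19.8  36.6]
```

```bash
python3 -m inch '[[-10.6,-19.8,20,0,0,0,0.5],[0,0,0,0,0,0,0.5],[0,0,0,0,0,0,0.5],[0,0,0,0,0,0,0.5],[0,0,0,0,0,0,0.5],[0,0,0,0,0,0,0.5],[0,0,0,0,0,0,0.5],[0,0,0,0,0,0,0.5],[0,0,0,0,0,0,0.5],[0,0,0,0,0,0,0.5]]' >/dev/null
python3 g.py 557.1 -130.8 197.3 -0.129 0.349
python3 - <<'E'
from h import *
a=read_camera("scene");b=read_camera("top")
cv2.imwrite("pics/s3.png",np.hstack([cv2.resize(a[190:340,330:530],None,fx=2,fy=2,interpolation=3),cv2.resize(b[160:310,370:570],None,fx=2,fy=2,interpolation=3)]))
ax=np.array([-.339,.044,.94]);foot=np.array([623.2,-139.4,14])
for c in P: print(c,np.round(proj(c,[foot,foot+116*ax,foot+150*ax,foot+250*ax]),1).tolist())
for c in P:
    for d in trace(c,"tall_jar")[:1]: print(c,d["confidence"],np.round(maskfeat(d["region"]),1))
E
```

```text
t 9.2 tcp [ 551.4 -130.6  213. ] open 64.6 F [-0.4  0.1 -0.6] q [-0.34 -0.01  0.46  2.13  0.01  0.67  1.56]
turn [ 0.     -0.0003  0.0001] then shift [ 0.   0.6 16.7]
scene [[424.7, 295.6], [416.5, 264.6], [414.0, 254.8], [405.8, 223.9]]
top [[410.1, 209.5], [415.9, 215.3], [417.7, 217.2], [423.8, 223.2]]
scene 0.65 [407.7 240.2 391.5 215.5 424.5 260.5]
top 0.61 [259.1 265.  249.5 256.5 268.5 273.5]
```

View pics/s3.png

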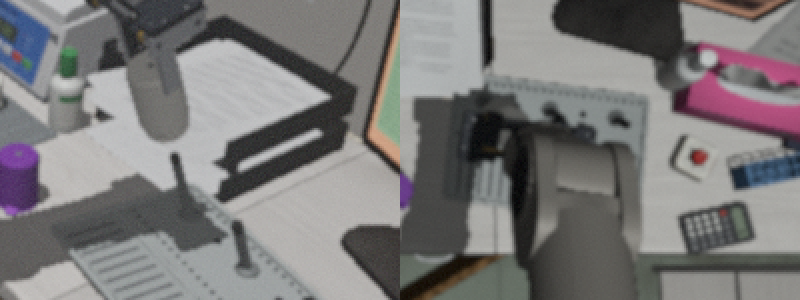

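```bash
python3 -m inch '[[0,0.5,20,0,0,0,0.5],[0,0,15,0,0,0,0.5],[0,0,15,0,0,0,0.5],[0,0,15,0,0,0,0.5],[0,0,15,0,0,0,0.5],[0,0,15,0,0,0,0.5],[0,0,15,0,0,0,0.5],[0,0,10,0,0,0,0.5],[0,0,0,0,0,0,0.5],[0,0,0,0,0,0,0.5]]'
python3 g.py 597.4 -136.1 85.4 -0.129 0.349
```

```text
time_s: 10.4
tcp_pos: [592.1, -135.6, 100.4]
ee_rot: [[-0.932, 0.129, 0.339], [0.121, 0.992, -0.044], [-0.342, -0.0, -0.94]]
wrist_force: [0.1, 0.8, -0.7]
opening: 64.8
finger_force: 25.0
t 10.4 tcp [ 592.1 -135.6  100.4] open 64.8 F [ 0.1  0.8 -0.7] q [-0.24  0.25  0.41  2.16 -0.25  0.42  1.8 ]
turn [-0.0002 -0.0005 -0.0001] then shift [ 0.1  0.2 15.9]
```

No contact force so far, so the peg is inside. I'll go down in small steps, reading the force.

```bash
python3 -m inch '[[0,0,4,0,0,0,0.5],[0,0,4,0,0,0,0.5],[0,0,4,0,0,0,0.5],[0,0,1,0,0,0,0.5],[0,0,0,0,0,0,0.5],[0,0,0,0,0,0,0.5],[0,0,0,0,0,0,0.5],[0,0,0,0,0,0,0.5],[0,0,0,0,0,0,0.5],[0,0,0,0,0,0,0.5]]' | grep -E "wrist|pos|open"
python3 -m inch '[[0,0,1,0,0,0,0.5],[0,0,1,0,0,0,0.5],[0,0,0,0,0,0,0.5],[0,0,0,0,0,0,0.5],[0,0,0,0,0,0,0.5],[0,0,0,0,0,0,0.5],[0,0,0,0,0,0,0.5],[0,0,0,0,0,0,0.5],[0,0,0,0,0,0,0.5],[0,0,0,0,0,0,0.5]]' | grep -E "wrist|pos|open"
```

```text
tcp_pos: [596.6, -136.0, 88.0]
wrist_force: [0.1, -0.1, -0.5]
opening: 64.3
tcp_pos: [597.3, -136.1, 86.2]
wrist_force: [-2.3, 1.2, 5.9]
opening: 64.6
```

```bash
python3 -m inch '[[0,0,0,0,0,0,0.25],[0,0,0,0,0,0,0.2],[0,0,0,0,0,0,0.1],[0,0,0,0,0,0,0.05],[0,0,0,0,0,0,0],[0,0,0,0,0,0,0],[0,0,-20,0,0,0,0],[0,0,-40,0,0,0,0],[0,0,-45,0,0,0,0],[0,0,-45,0,0,0,0]]'
python3 g.py 431 382 40 0 0
python3 - <<'E'
from h import *
a=read_camera("scene")
cv2.imwrite("pics/s4.png",cv2.resize(a[190:340,350:550],None,fx=2,fy=2,interpolation=3))
E
```

```text
time_s: 13.4
tcp_pos: [545.4, -129.9, 228.1]
ee_rot: [[-0.932, 0.129, 0.338], [0.121, 0.992, -0.045], [-0.341, -0.001, -0.94]]
wrist_force: [1.4, 1.2, 0.3]
opening: 94.0
finger_force: 0.0
t 13.4 tcp [ 545.4 -129.9  228.1] open 94.0 F [1.4 1.2 0.3] q [-0.41 -0.04  0.52  2.12  0.04  0.71  1.53]
turn [-0.0234  0.3474 -0.1283] then shift [114.4 511.9 188.1]
```

View pics/s4.png

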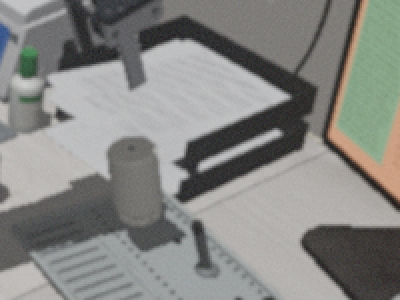

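```bash
python3 -m inch '[[0,48,0,0,0.1163,0,0],[0,48,0,0,0.1163,0,0],[0,48,0,0,0.1163,0,0],[0,48,0,0,0,-0.043,0],[0,48,0,0,0,-0.043,0],[0,48,0,0,0,-0.043,0],[10,48,0,0,0,0,0],[10,48,0,0,0,0,0],[10,48,0,0,0,0,0],[0,0,0,0,0,0,0]]' >/dev/null
python3 g.py 431 382 40 0 0
python3 - <<'E'
from h import *
for c in("scene","top"): read_camera(c)
o={}
for i,c in enumerate(P):
    d=near(trace(c,"beaker"),PIX["beaker"][i])
    if d: o[c]=maskfeat(d["region"])
if len(o)==2: print(fit(RING["beaker"],o,[431,382,3.])[0])
E
```

```text
t 14.45 tcp [544.2 308.3 226.2] open 94.1 F [ 0.9  0.2 -0.7] q [-0.82  0.31  0.27  1.68 -0.09  1.16  1.04]
turn [ 0.0018 -0.0019  0.0091] then shift [113.2  73.7 186.2]
[430.56001319 380.02170473   3.18495646]
```

```bash
python3 -m inch '[[37.7,24.3,0,0,0,0.009,0],[37.7,24.3,0,0,0,0,0],[37.8,24.3,0,0,0,0,0],[0,0,40,0,0,0,0.1],[0,0,40,0,0,0,0.1],[0,0,20,0,0,0,0.1],[0,0,0,0,0,0,0.1],[0,0,0,0,0,0,0.1],[0,0,0,0,0,0,0.1],[0,0,0,0,0,0,0.1]]' >/dev/null
python3 g.py 431 381 36 0 0
```

```text
t 15.65 tcp [435.3 374.6 128.5] open 84.5 F [ 0.1  0.  -0.3] q [-0.99  0.32  0.2   1.9  -0.08  0.93  0.81]
turn [ 0.0016  0.0013 -0.0094] then shift [ 4.3  6.4 92.5]
```

```bash
python3 -m inch '[[4.3,6.4,0,0,0,-0.009,0.1],[0,0,25,0,0,0,0.1],[0,0,25,0,0,0,0.1],[0,0,25,0,0,0,0.1],[0,0,17,0,0,0,0.1],[0,0,0,0,0,0,0.1],[0,0,0,0,0,0,0.55],[0,0,0,0,0,0,0.55],[0,0,0,0,0,0,0.55],[0,0,0,0,0,0,0.55]]' 25
python3 g.py 431 381 220 0 0
```

```text
time_s: 16.65
tcp_pos: [430.5, 381.1, 35.9]
ee_rot: [[-1.0, -0.0, 0.001], [-0.0, 1.0, 0.001], [-0.001, 0.001, -1.0]]
wrist_force: [0.5, -0.6, 1.0]
opening: 56.5
finger_force: 25.0
t 16.65 tcp [430.5 381.1  35.9] open 56.5 F [ 0.5 -0.6  1. ] q [-0.97  0.44  0.17  1.96 -0.11  0.75  0.83]
turn [0.0009 0.0006 0.0002] then shift [-5.000e-01 -1.000e-01 -1.841e+02]
```

```bash
python3 -m inch '[[0,0,-20,0,0,0,0.55],[0,0,-46,0,0,0,0.55],[0,0,-46,0,0,0,0.55],[0,0,-46,0,0,0,0.55],[-10,-40,-25,0,0,0.043,0.55],[-10,-46,0,0,0,0.043,0.55],[-10,-46,0,0,0,0.043,0.55],[-10,-46,0,0,0,0,0.55],[-10,-46,0,0,0,0,0.55],[-10,-46,0,0,0,0,0.55]]' >/dev/null
python3 -m inch '[[-3,-47,0,0,0,0,0.55],[-3,-47,0,0,0,0,0.55],[-3,-47,0,0,0,0,0.55],[-3,-47,0,0,0,0,0.55],[-3,-47,0,0,0,0,0.55],[-3,-47,0,0,-0.1163,0,0.55],[0,-40,0,0,-0.1163,0,0.55],[0,-20,0,0,-0.1162,0,0.55],[0,0,0,0,0,0,0.55],[0,0,0,0,0,0,0.55]]' >/dev/null
python3 g.py 533.9 -243.8 220.8 -0.129 0.349
```

```text
t 18.65 tcp [ 439.8 -234.5  218.6] open 56.0 F [ 1.2  0.9 -0.8] q [-0.37 -0.21  0.73  2.23  0.09  0.73  1.76]
turn [ 0.0013  0.0004 -0.0013] then shift [-89.6   2.9  30.3]
```

```bash
python3 -m inch '[[-45,1.5,0,0,0,0,0.55],[-44.6,1.5,0,0,0,0,0.55],[0,0,30,0,0,0,0.55],[0,0,0,0,0,0,0.55],[0,0,0,0,0,0,0.55],[0,0,0,0,0,0,0.55],[0,0,0,0,0,0,0.55],[0,0,0,0,0,0,0.55],[0,0,0,0,0,0,0.55],[0,0,0,0,0,0,0.55]]' >/dev/null
python3 g.py 533.9 -243.8 220.8 -0.129 0.349
```

```text
t 19.65 tcp [ 534.2 -243.7  220.8] open 56.2 F [ 0.6  0.5 -1. ] q [-0.45  0.04  0.86  2.08 -0.19  0.71  1.97]
turn [ 0.0004  0.0002 -0.0001] then shift [ 0.3 -0.1 -0.1]
```

```bash
python3 -m inch '[[0,0,30,0,0,0,0.55],[0,0,30,0,0,0,0.55],[0,0,20,0,0,0,0.55],[0,0,15,0,0,0,0.55],[0,0,15,0,0,0,0.55],[0,0,15,0,0,0,0.55],[0,0,15,0,0,0,0.55],[0,0,10,0,0,0,0.55],[0,0,0,0,0,0,0.55],[0,0,0,0,0,0,0.55]]' | grep -E "wrist|pos|open"
python3 g.py 590.5 -251.2 63.8 -0.129 0.349
```

```text
tcp_pos: [584.9, -250.6, 79.8]
wrist_force: [0.4, -0.7, -0.7]
opening: 56.3
t 20.65 tcp [ 584.9 -250.6   79.8] open 56.3 F [ 0.4 -0.7 -0.7] q [-0.18  0.37  0.64  2.11 -0.72  0.48  2.44]
turn [-0.0002 -0.0004 -0.0002] then shift [ 0.2  0.1 17. ]
```

```bash
python3 -m inch '[[0,0,5,0,0,0,0.55],[0,0,5,0,0,0,0.55],[0,0,3,0,0,0,0.55],[0,0,1,0,0,0,0.55],[0,0,0,0,0,0,0.55],[0,0,0,0,0,0,0.55],[0,0,0,0,0,0,0.55],[0,0,0,0,0,0,0.55],[0,0,0,0,0,0,0.55],[0,0,0,0,0,0,0.55]]' | grep -E "wrist|pos|open"
python3 -m inch '[[0,0,1,0,0,0,0.55],[0,0,1,0,0,0,0.55],[0,0,0,0,0,0,0.55],[0,0,0,0,0,0,0.55],[0,0,0,0,0,0,0.55],[0,0,0,0,0,0,0.55],[0,0,0,0,0,0,0.55],[0,0,0,0,0,0,0.55],[0,0,0,0,0,0,0.55],[0,0,0,0,0,0,0.55]]' | grep -E "wrist|pos|open"
```

```text
tcp_pos: [589.8, -250.9, 66.4]
wrist_force: [-0.1, 0.7, -1.3]
opening: 56.3
tcp_pos: [590.5, -251.1, 64.5]
wrist_force: [-1.7, 0.5, 3.0]
opening: 56.2
```

```bash
python3 -m inch '[[0,0,0.5,0,0,0,0.45],[0,0,0,0,0,0,0.35],[0,0,0,0,0,0,0.3],[0,0,0,0,0,0,0.2],[0,0,0,0,0,0,0.15],[0,0,0,0,0,0,0.1],[0,0,-20,0,0,0,0.1],[0,0,-40,0,0,0,0.1],[0,0,-45,0,0,0,0.1],[0,0,-45,0,0,0,0.1]]' | grep -E "wrist|pos|open"
python3 g.py 554.5 225.5 26 0 0
python3 - <<'E'
from h import *
a=read_camera("scene")
cv2.imwrite("pics/s5.png",cv2.resize(a[190:340,350:550],None,fx=2,fy=2,interpolation=3))
E
```

```text
tcp_pos: [538.6, -245.0, 205.5]
wrist_force: [0.4, 1.3, 2.7]
opening: 84.7
t 23.65 tcp [ 538.6 -245.   205.5] open 84.7 F [0.4 1.3 2.7] q [-0.5   0.08  0.94  2.09 -0.27  0.68  2.05]
turn [-0.0234  0.3461 -0.1286] then shift [-15.9 470.5 179.5]
```

View pics/s5.png

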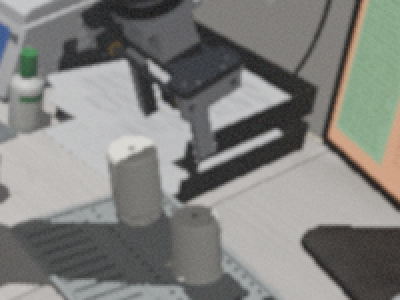

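```bash
python3 -m inch '[[0,48,0,0,0.1163,0,0.1],[0,48,0,0,0.1163,0,0.1],[0,48,0,0,0.1135,0,0.1],[0,48,0,0,0,-0.129,0.1],[0,48,0,0,0,0,0.1],[0,48,0,0,0,0,0.1],[-5,48,0,0,0,0,0.1],[-5,48,0,0,0,0,0.1],[-5,48,0,0,0,0,0.1],[0,35,0,0,0,0,0.1]]' >/dev/null
python3 -m inch '[[0,0,0,0,0,-0.149,0.1],[0,0,0,0,0,-0.149,0.1],[0,0,0,0,0,-0.149,0.1],[0,0,0,0,0,-0.149,0.1],[0,0,0,0,0,-0.149,0.1],[0,0,0,0,0,-0.149,0.1],[0,0,0,0,0,-0.149,0.1],[0,0,0,0,0,-0.149,0.1],[0,0,0,0,0,-0.149,0.1],[0,0,0,0,0,-0.149,0.1]]' >/dev/null
python3 -m inch '[[0,0,0,0,0,-0.149,0.1],[0,0,0,0,0,-0.149,0.1],[0,0,0,0,0,-0.149,0.1],[0,0,0,0,0,-0.149,0.1],[0,0,0,0,0,-0.149,0.1],[0,0,0,0,0,-0.149,0.1],[0,0,0,0,0,-0.149,0.1],[0,0,0,0,0,-0.149,0.1],[0,0,0,0,0,-0.149,0.1],[0,0,0,0,0,-0.149,0.1]]' >/dev/null
python3 g.py 554.5 225.5 26 3.14159 0
cat > m3.py <<'E'
from h import *
im={c:read_camera(c) for c in("scene","top")}
for t in("small_jar","small_lid","large_lid"):
    o={}
    for i,c in enumerate(P):
        d=near(trace(c,t),PIX[t][i])
        if d: o[c]=maskfeat(d["region"])
    if len(o)==2:
        x,r=fit(RING[t],o,[520,225,3.]);print(t,np.round(x,1),np.abs(r).max().round(2))
    else: print(t,list(o))
E
python3 m3.py
```

```text
t 26.7 tcp [560.3 226.6 157.9] open 84.5 F [-76.2  89.7  72.8] q [ 0.31  0.69 -1.23  1.67  0.66  1.37  2.73]
turn [ 0.0973  0.0235 -0.933 ] then shift [ -5.8   1.1 131.9]
small_jar [555.6 237.3  -4.1] 1.51
small_lid ['scene']
large_lid [438.1 288.3   3.7] 0.21
```

```bash
python3 - <<'E'
from h import *
s=state();print(s["wrist_force"],s["ft_torque"],s["qvel"].round(2),s["time_s"],s["tcp_pos"],s["joint_efforts"].round(1))
a=read_camera("scene");b=read_camera("top")
cv2.imwrite("pics/s6.png",np.hstack([cv2.resize(a[60:360,180:480],None,fx=1.3,fy=1.3),cv2.resize(b[100:400,180:480],None,fx=1.3,fy=1.3)]))
E
```

```text
[ 0.18746928 -0.47736442  0.00939986] [ 0.12424203  0.04137401 -0.03385151] [ 0.    0.    0.    0.    0.01  0.   -0.  ] 27.1 [558.05416023 231.36347257 159.57542609] [  0.6 -87.2 -30.6 -37.4  -0.1   0.5  -0. ]
```

View pics/s6.png

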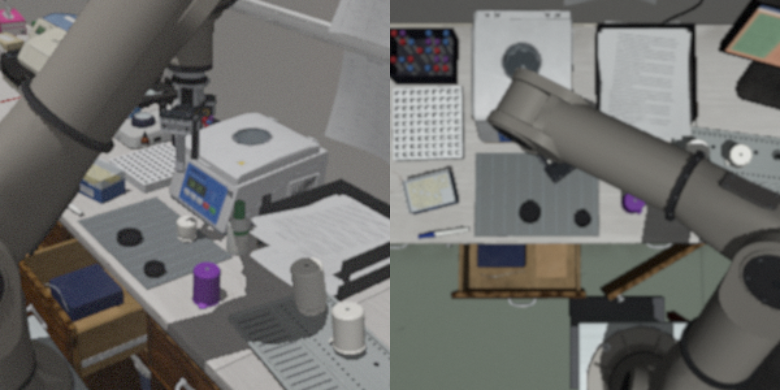

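```bash
python3 -m inch '[[0,0,0,0,0,0.03,0.1],[0,0,0,0,0,0.05,0.1],[0,0,0,0,0,0.08,0.1],[0,0,0,0,0,0.08,0.1],[0,0,0,0,0,0.08,0.1],[0,0,0,0,0,0.08,0.1],[0,0,0,0,0,0.08,0.1],[0,0,0,0,0,0.08,0.1],[0,0,0,0,0,0.08,0.1],[0,0,0,0,0,0.03,0.1]]' |grep wrist
python3 g.py 554.5 225.5 180 0 0
```

```text
wrist_force: [0.2, -0.5, -1.2]
t 28.2 tcp [558.2 230.3 158.5] open 84.5 F [ 0.2 -0.5 -1.2] q [ 0.24  0.61 -1.08  1.67  0.56  1.31  2.14]
turn [-0.01   -0.1052  1.5374] then shift [  3.7  -4.8 -21.5]
```

```bash
python3 -m inch '[[0,0,-5,0,0,0.06,0.1],[0,0,-5,0,0,0.1,0.1],[0,0,-5,0,0,0.13,0.1],[0,0,-5,0,0,0.13,0.1],[0,0,0,0,0,0.13,0.1],[0,0,0,0,0,0.13,0.1],[0,0,0,0,0,0.13,0.1],[0,0,0,0,0,0.13,0.1],[0,0,0,0,0,0.1,0.1],[0,0,0,0,0,0.06,0.1]]' |grep wrist
python3 -m inch '[[0,0,0,0,0,0.06,0.1],[0,0,0,0,0,0.1,0.1],[0,0,0,0,0,0.1,0.1],[0,0,0,0,0,0.1,0.1],[0,0,0,0,0,0.06,0.1],[0,0,0,0,0,0.02,0.1],[0,0,0,0,0,0,0.1],[0,0,0,0,0,0,0.1],[0,0,0,0,0,0,0.1],[0,0,0,0,0,0,0.1]]' |grep wrist
python3 g.py 554.5 225.5 180 0 0
python3 m3.py
```

```text
wrist_force: [0.2, -0.2, -0.3]
wrist_force: [0.2, 0.4, -0.9]
t 30.2 tcp [559.6 231.1 177.7] open 84.9 F [ 0.2  0.4 -0.9] q [ 0.04  0.47 -0.76  1.66  0.35  1.25  0.77]
turn [-0.0728 -0.0632  0.0021] then shift [ 5.1 -5.6 -2.3]
small_jar [549.7 229.    2.4] 1.6
small_lid [420.6 150.1   1.1] 0.28
large_lid [437.3 287.7   4. ] 0.37
```

```bash
python3 -m inch '[[0,0,0,-0.0728,-0.0632,0.002,0.1],[0,0,0,0,0,0.06,0.1],[0,0,0,0,0,0.1,0.1],[0,0,0,0,0,0.14,0.1],[0,0,0,0,0,0.14,0.1],[0,0,0,0,0,0.14,0.1],[0,0,0,0,0,0.14,0.1],[0,0,0,0,0,0.14,0.1],[0,0,0,0,0,0.14,0.1],[0,0,0,0,0,0.14,0.1]]' |grep wrist
python3 -m inch '[[0,0,0,0,0,0.14,0.1],[0,0,0,0,0,0.14,0.1],[0,0,0,0,0,0.14,0.1],[0,0,0,0,0,0.14,0.1],[0,0,0,0,0,0.14,0.1],[0,0,0,0,0,0.14,0.1],[0,0,0,0,0,0.14,0.1],[0,0,0,0,0,0.14,0.1],[0,0,0,0,0,0.14,0.1],[0,0,0,0,0,0.1,0.1]]' |grep wrist
python3 g.py 554.5 225.5 60 -3.14159 0
python3 - <<'E'
from h import *
for t,s,tp in(("small_jar",(323.3,235.2),(305.1,227.9)),("small_lid",(298.3,266.4),(327.7,267.7))):
    C=cyl(RING[t])
    for z in(2,3,4):
        r=least_squares(lambda p:np.r_[feat(proj("scene",C+[*p,z]))[:2]-s,feat(proj("top",C+[*p,z]))[:2]-tp],[500,200.],diff_step=1e-3);print(t,z,r.x.round(1),r.fun.round(2))
E
```

```text
wrist_force: [-0.6, 0.8, 0.0]
wrist_force: [-0.7, -0.7, -0.8]
t 32.6 tcp [559.6 231.2 177.8] open 84.2 F [-0.7 -0.7 -0.8] q [-0.25  0.33 -0.31  1.75  0.11  1.07 -1.53]
turn [ 1.000e-04 -2.000e-04  6.356e-01] then shift [ -5.1   5.7 117.8]
small_jar 2 [555.4 226.4] [ 0.29  0.44 -0.4   0.13]
small_jar 3 [555.1 226. ] [ 0.27  0.25 -0.3   0.18]
small_jar 4 [554.7 225.6] [ 0.26  0.05 -0.19  0.23]
small_lid 2 [420.5 149.3] [ 0.35  0.35 -0.43  0.23]
small_lid 3 [420.3 148.9] [ 0.33  0.15 -0.31  0.29]
small_lid 4 [420.  148.5] [ 0.32 -0.04 -0.18  0.35]
```

```bash
python3 -m inch '[[0,0,0,0,0,0.14,0.1],[0,0,0,0,0,0.14,0.1],[0,0,0,0,0,0.14,0.1],[0,0,0,0,0,0.14,0.1],[0,0,0,0,0,0.076,0.1],[-4.6,5.2,30,0,0,0,0.15],[0,0,30,0,0,0,0.15],[0,0,20,0,0,0,0.15],[0,0,0,0,0,0,0.2],[0,0,0,0,0,0,0.2]]' |grep wrist
python3 g.py 555 226 18 -3.14159 0
```

```text
wrist_force: [-0.3, 0.1, 0.9]
t 33.6 tcp [555.1 226.1  98.3] open 75.1 F [-0.3  0.1  0.9] q [-0.34  0.4  -0.19  1.85  0.09  0.91 -2.14]
turn [0.0001 0.     0.0054] then shift [-0.1  0.1 80.3]
```

```bash
python3 -m inch '[[0,0,25,0,0,0,0.2],[0,0,25,0,0,0,0.2],[0,0,20,0,0,0,0.2],[0,0,10.3,0,0,0,0.2],[0,0,0,0,0,0,0.2],[0,0,0,0,0,0,0.7],[0,0,0,0,0,0,0.7],[0,0,0,0,0,0,0.7],[0,0,0,0,0,0,0.7],[0,0,0,0,0,0,0.7]]' 25 
python3 g.py 555 226 220 -3.14159 0
```

```text
time_s: 34.6
tcp_pos: [555.3, 226.1, 17.9]
ee_rot: [[1.0, 0.005, 0.001], [0.005, -1.0, 0.0], [0.001, -0.0, -1.0]]
wrist_force: [0.3, 0.7, 2.8]
opening: 46.3
finger_force: 25.0
t 34.6 tcp [555.3 226.1  17.9] open 46.3 F [0.3 0.7 2.8] q [-0.35  0.5  -0.18  1.9   0.13  0.75 -2.17]
turn [-0.0002 -0.0008  0.0052] then shift [-3.000e-01  1.000e-01 -2.021e+02]
```

```bash
python3 -m inch '[[0,0,-20,0,0,0,0.7],[0,0,-40,0,0,0,0.7],[0,0,-46,0,0,0,0.7],[0,0,-46,0,0,0,0.7],[0,25,-35,0,0,0,0.7],[0,46,0,0,0,0.043,0.7],[0,46,0,0,0,0.043,0.7],[3,46,0,0,0,0.043,0.7],[3,46,0,0,0,0,0.7],[3,46,0,0,0,0,0.7]]' | grep wrist
python3 -m inch '[[3,46,0,0,0,0,0.7],[3,46,0,0,0,0,0.7],[3,46,0,0,0,0,0.7],[3,46,0,0,0,0,0.7],[3,46,0,0,0,0,0.7],[3,46,0,0,0.11,0,0.7],[0,30,0,0,0.11,0,0.7],[0,10,0,0,0.11,0,0.7],[0,0,0,0,0,0,0.7],[0,0,0,0,0,0,0.7]]' | grep wrist
python3 g.py 525.9 -358.7 202 -3.27059 0.349
sed -i 's/.*def goal/def goal/' g.py; python3 - <<'E'
import sys;sys.argv=["g"]
from g import *
print(goal(-3.27059,.349).round(2),state()["ee_rot"].round(2))
E
```

```text
wrist_force: [1.0, 0.5, -0.5]
wrist_force: [0.2, 0.3, -0.3]
t 36.6 tcp [ 525.7 -345.2  204.8] open 46.1 F [ 0.2  0.3 -0.3] q [ 0.48  0.17  0.09  1.95 -0.23  0.74 -0.97]
turn [-2.000e-04 -6.786e-01  4.000e-03] then shift [ 2.8 13.4  2. ]
[[ 0.93 -0.13 -0.34]
 [-0.12 -0.99  0.04]
 [-0.34  0.   -0.94]] [[ 0.94 -0.12  0.32]
 [-0.12 -0.99 -0.04]
 [ 0.32 -0.   -0.95]]
```

```bash
python3 g.py 525.9 -358.7 202 -3.27059 -0.349
```

```text
t 36.6 tcp [ 525.7 -345.2  204.8] open 46.1 F [ 0.2  0.3 -0.3] q [ 0.48  0.17  0.09  1.95 -0.23  0.74 -0.97]
turn [-0.0015  0.0194  0.0036] then shift [ 0.9 13.4  3.3]
```

```bash
python3 -m inch '[[0.9,13.4,3.3,-0.0015,0.0194,0.0036,0.7],[0,0,40,0,0,0,0.7],[0,0,40,0,0,0,0.7],[0,0,25,0,0,0,0.7],[0,0,0,0,0,0,0.7],[0,0,0,0,0,0,0.7],[0,0,0,0,0,0,0.7],[0,0,0,0,0,0,0.7],[0,0,0,0,0,0,0.7],[0,0,0,0,0,0,0.7]]' | grep wrist
python3 g.py 581.8 -366 46.9 -3.27059 -0.349
python3 - <<'E'
from h import *
a=read_camera("scene")
cv2.imwrite("pics/s7.png",cv2.resize(a[270:390,410:560],None,fx=4,fy=4,interpolation=3))
ax=np.array([-.339,.044,.94]);foot=np.array([593.7,-367.5,14])
print(((proj("scene",[foot,foot+64*ax,foot+80*ax,foot+128*ax])-[410,270])*4).round(0).tolist())
E
```

```text
wrist_force: [0.3, 0.3, -0.3]
t 37.6 tcp [ 562.4 -363.3  103.9] open 46.3 F [ 0.3  0.3 -0.3] q [ 0.51  0.34  0.06  1.98 -0.33  0.52 -0.87]
turn [ 0.0003 -0.0016  0.0013] then shift [-1.1  0.2 60.3]
[[306.0, 336.0], [294.0, 268.0], [291.0, 250.0], [282.0, 194.0]]
```

View pics/s7.png

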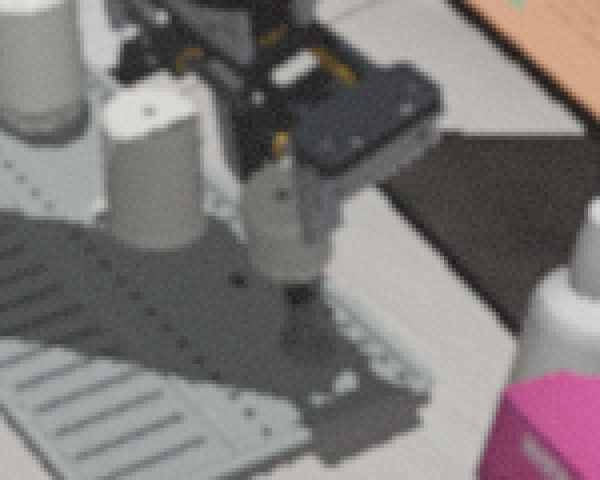

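```bash
python3 -m inch '[[-1,0,8,0,0,0,0.7],[0,0,8,0,0,0,0.7],[0,0,8,0,0,0,0.7],[0,0,8,0,0,0,0.7],[0,0,8,0,0,0,0.7],[0,0,5,0,0,0,0.7],[0,0,0,0,0,0,0.7],[0,0,0,0,0,0,0.7],[0,0,0,0,0,0,0.7],[0,0,0,0,0,0,0.7]]' | grep -E "wrist|pos"
python3 g.py 581.8 -366 46.9 -3.27059 -0.349
```

```text
tcp_pos: [576.7, -365.1, 60.9]
wrist_force: [-0.2, -0.5, -0.6]
t 38.65 tcp [ 576.7 -365.1   60.9] open 46.1 F [-0.2 -0.5 -0.6] q [ 0.52  0.42  0.03  1.98 -0.36  0.45 -0.84]
turn [ 0.0001 -0.0011  0.0013] then shift [ 0.1  0.2 14.9]
```

```bash
python3 -m inch '[[0,0,5,0,0,0,0.7],[0,0,5,0,0,0,0.7],[0,0,2,0,0,0,0.7],[0,0,0,0,0,0,0.7],[0,0,0,0,0,0,0.7],[0,0,0,0,0,0,0.7],[0,0,0,0,0,0,0.7],[0,0,0,0,0,0,0.7],[0,0,0,0,0,0,0.7],[0,0,0,0,0,0,0.7]]' | grep -E "wrist|pos"
python3 -m inch '[[0,0,1,0,0,0,0.7],[0,0,1,0,0,0,0.7],[0,0,0.5,0,0,0,0.7],[0,0,0,0,0,0,0.7],[0,0,0,0,0,0,0.7],[0,0,0,0,0,0,0.7],[0,0,0,0,0,0,0.7],[0,0,0,0,0,0,0.7],[0,0,0,0,0,0,0.7],[0,0,0,0,0,0,0.7]]' | grep -E "wrist|pos"
```

```text
tcp_pos: [580.7, -365.5, 49.2]
wrist_force: [0.2, 0.6, -1.4]
tcp_pos: [581.4, -365.8, 47.2]
wrist_force: [-5.1, 1.9, 10.1]
```

```bash
python3 -m inch '[[0,0,0,0,0,0,0.5],[0,0,0,0,0,0,0.45],[0,0,0,0,0,0,0.4],[0,0,0,0,0,0,0.3],[0,0,0,0,0,0,0.2],[0,0,0,0,0,0,0.15],[0,0,-20,0,0,0,0.15],[0,0,-40,0,0,0,0.15],[0,0,-45,0,0,0,0.15],[0,0,-45,0,0,0,0.15]]' | grep -E "wrist|pos|open"
python3 -m inch '[[0,-45,-10,0,-0.1163,0,0.15],[0,-46,0,0,-0.1163,0,0.15],[0,-46,0,0,-0.1163,0,0.15],[0,-46,0,0,0,0,0.15],[0,-46,0,0,0,0,0.15],[0,-46,0,0,0,0,0.15],[0,-46,0,0,0,0,0.15],[0,-46,0,0,0,0,0.15],[0,-46,0,0,0,0,0.15],[0,-46,0,0,0,0,0.15]]' | grep -E "wrist|pos|open"
python3 g.py 437.3 287.7 60 -2.8 0
python3 - <<'E'
from h import *
a=read_camera("scene")
cv2.imwrite("pics/s8.png",cv2.resize(a[240:390,360:560],None,fx=3,fy=3,interpolation=3))
E
```

```text
tcp_pos: [529.7, -358.7, 188.9]
wrist_force: [-0.3, -0.3, 0.4]
opening: 80.0
tcp_pos: [585.6, 98.6, 197.1]
wrist_force: [1.0, -0.4, 0.1]
opening: 80.1
t 42.65 tcp [585.6  98.6 197.1] open 80.1 F [ 1.  -0.4  0.1] q [-0.2   0.28 -0.09  1.77  0.03  1.09 -2.  ]
turn [ 4.000e-04 -9.000e-04 -4.694e-01] then shift [ -76.4 -227.9  137.1]
```

View pics/s8.png

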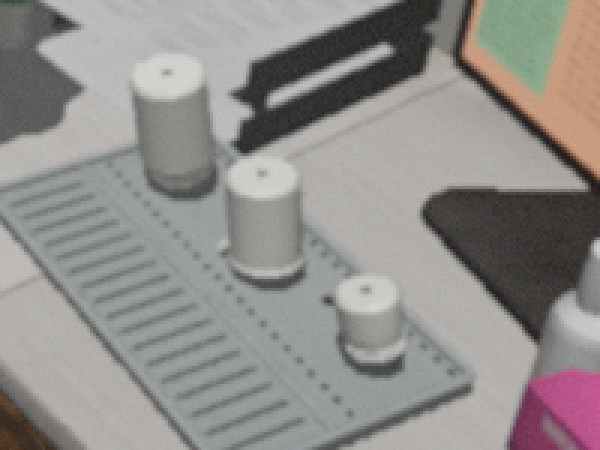

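```bash
python3 -m inch '[[0,0,0,0,0,-0.117,0.15],[0,0,0,0,0,-0.117,0.15],[0,0,0,0,0,-0.117,0.15],[0,0,0,0,0,-0.118,0.15],[-15,-44,0,0,0,0,0.15],[-15,-44,0,0,0,0,0.15],[-15,-44,0,0,0,0,0.15],[-15,-44,30,0,0,0,0.15],[-14,-45,30,0,0,0,0.15],[0,0,35,0,0,0,0.15]]' | grep -E "wrist"
python3 -m inch '[[0,0,0,0,0,0,0.2],[0,0,0,0,0,0,0.2],[0,0,0,0,0,0,0.2],[0,0,0,0,0,0,0.2],[0,0,0,0,0,0,0.2],[0,0,0,0,0,0,0.2],[0,0,0,0,0,0,0.2],[0,0,0,0,0,0,0.2],[0,0,0,0,0,0,0.2],[0,0,0,0,0,0,0.2]]' | grep -E "wrist"
python3 g.py 437.3 287.7 6 -2.8 0
```

```text
wrist_force: [1.8, 0.3, -0.6]
wrist_force: [-0.1, -0.6, 0.2]
t 44.7 tcp [447.7 272.6 107.8] open 75.4 F [-0.1 -0.6  0.2] q [-0.42  0.28 -0.29  2.    0.1   0.88 -2.  ]
turn [ 0.0006 -0.0004 -0.0002] then shift [ -4.8 -17.7 101.8]
```

```bash
python3 -m inch '[[-4.8,-17.7,0,0,0,0,0.2],[0,0,30,0,0,0,0.2],[0,0,30,0,0,0,0.2],[0,0,25,0,0,0,0.2],[0,0,10.8,0,0,0,0.2],[0,0,5,0,0,0,0.2],[0,0,0,0,0,0,0.6],[0,0,0,0,0,0,0.6],[0,0,0,0,0,0,0.6],[0,0,0,0,0,0,0.6]]' 20
python3 g.py 437.3 287.7 160 -2.8 0
```

```text
time_s: 45.7
tcp_pos: [437.8, 287.9, 7.8]
ee_rot: [[0.942, 0.335, 0.002], [0.335, -0.942, 0.0], [0.002, 0.0, -1.0]]
wrist_force: [0.1, 0.3, -0.6]
opening: 46.6
finger_force: 0.0
t 45.7 tcp [437.8 287.9   7.8] open 46.6 F [ 0.1  0.3 -0.6] q [-0.48  0.42 -0.27  2.07  0.18  0.67 -2.1 ]
turn [ 0.0003 -0.0016 -0.0004] then shift [  -0.5    0.  -152.2]
```

```bash
python3 - <<'E'
from h import *
s=state();print(s["opening"],s["finger_force"])
a=read_camera("scene");b=read_camera("top")
cv2.imwrite("pics/s9.png",np.hstack([cv2.resize(a[180:300,220:340],None,fx=3.3,fy=3.3,interpolation=3),cv2.resize(b[200:320,240:360],None,fx=3.3,fy=3.3,interpolation=3)]))
for c in P: print(((proj(c,[[437.8,287.9,8],[437.3,287.7,21]])-([220,180] if c=="scene" else [240,200]))*3.3).round(0).tolist(),[(np.round(np.array(d["at"])*[640,480],1),d["confidence"]) for d in recognise(c,"large_lid")])
E
```

```text
46.64285760077539 0.0
[[196.0, 209.0], [195.0, 197.0]] [(array([278.1, 241.7]), 0.53)]
[[155.0, 208.0], [154.0, 208.0]] []
```

View pics/s9.png

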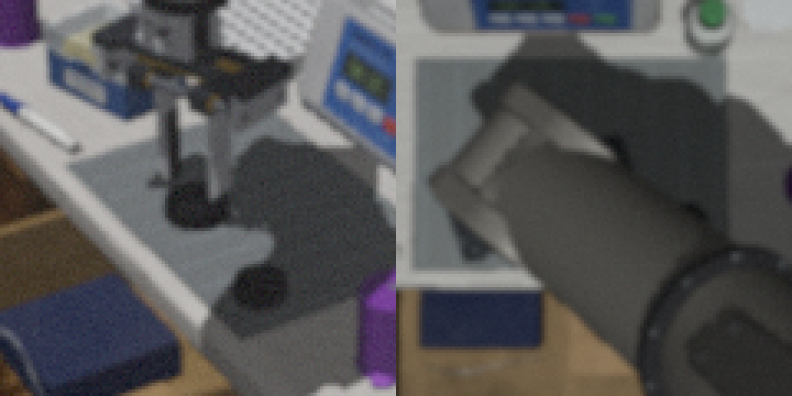

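```bash
python3 -m inch '[[0,0,0,0,0,0,0.45],[0,0,0,0,0,0,0.45],[0,0,0,0,0,0,0.45],[0,0,0,0,0,0,0.45],[0,0,0,0,0,0,0.45],[0,0,0,0,0,0,0.45],[0,0,0,0,0,0,0.45],[0,0,0,0,0,0,0.45],[0,0,0,0,0,0,0.45],[0,0,0,0,0,0,0.45]]'; python3 - <<'E'
from h import *
a=read_camera("scene")
cv2.imwrite("pics/s10.png",cv2.resize(a[195:275,240:320],None,fx=7,fy=7,interpolation=3))
E
```

```text
time_s: 46.9
tcp_pos: [437.4, 287.7, 7.0]
ee_rot: [[0.942, 0.335, 0.001], [0.335, -0.942, -0.0], [0.0, 0.001, -1.0]]
wrist_force: [0.6, -1.5, 0.6]
opening: 51.9
finger_force: 0.0
```

View pics/s10.png

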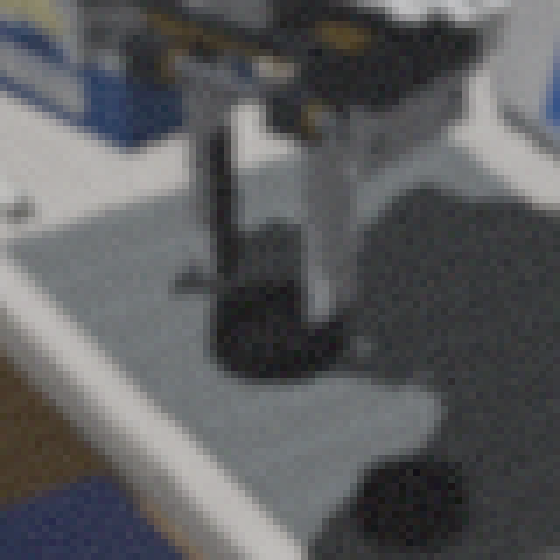

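```bash
python3 -m inch '[[0,0,-3,0,0,0,0.25],[0,0,0,0,0,0,0.25],[0,0,0,0,0,0,0.25],[0,0,0,0,0,0,0.25],[0,0,0,0,0,0,0.25],[0,0,5,0,0,0,0.25],[0,0,5,0,0,0,0.25],[0,0,0,0,0,0,0.25],[0,0,0,0,0,0,0.25],[0,0,0,0,0,0,0.25]]' | grep -E "pos|wrist|open"
python3 -m inch '[[0,0,2,0,0,0,0.25],[0,0,2,0,0,0,0.25],[0,0,2,0,0,0,0.25],[0,0,0,0,0,0,0.25],[0,0,0,0,0,0,0.25],[0,0,0,0,0,0,0.25],[0,0,0,0,0,0,0.25],[0,0,0,0,0,0,0.25],[0,0,0,0,0,0,0.25],[0,0,0,0,0,0,0.25]]' | grep -E "pos|wrist|open"
```

```text
tcp_pos: [437.4, 287.7, 0.0]
wrist_force: [0.1, 0.0, -0.9]
opening: 70.6
tcp_pos: [437.4, 287.7, -5.9]
wrist_force: [-0.5, 0.1, 0.2]
opening: 70.8
```

```bash
python3 -m inch '[[0,0,2,0,0,0,0.25],[0,0,0,0,0,0,0.25],[0,0,0,0,0,0,0.45],[0,0,0,0,0,0,0.45],[0,0,0,0,0,0,0.45],[0,0,0,0,0,0,0.45],[0,0,0,0,0,0,0.45],[0,0,0,0,0,0,0.45],[0,0,0,0,0,0,0.45],[0,0,0,0,0,0,0.45]]' | grep -E "pos|wrist|open|fing"
```

```text
tcp_pos: [437.4, 287.7, -7.9]
wrist_force: [-0.2, -0.3, 0.2]
opening: 58.9
finger_force: 19.5
```

```bash
python3 -m inch '[[0,0,-20,0,0,0,0.45],[0,0,-35,0,0,0.117,0.45],[0,0,-35,0,0,0.117,0.45],[0,0,-30,0,0,0.117,0.45],[0,0,0,0,0,0.12,0.45],[12,44,0,0,0,0,0.45],[12,44,0,0,0,0,0.45],[12,44,0,0,0,0,0.45],[12,44,0,0,0,0,0.45],[12,44,0,0,0,0,0.45]]' | grep -E "pos|wrist|open|fing"
python3 -m inch '[[12,44,0,0,0,0,0.45],[12,44,0,0,0,0,0.45],[12,44,0,0,0,0,0.45],[12,30,0,0,0,0,0.45],[0,0,0,0,0,0,0.45],[0,0,0,0,0,0,0.45],[0,0,0,0,0,0,0.45],[0,0,0,0,0,0,0.45],[0,0,0,0,0,0,0.45],[0,0,0,0,0,0,0.45]]' | grep -E "pos|wrist|open|fing"
python3 g.py 496.3 -123 3 -3.27059 0
```

```text
tcp_pos: [468.3, 60.1, 112.4]
wrist_force: [-0.0, 0.3, -0.5]
opening: 58.5
finger_force: 19.5
tcp_pos: [495.0, -104.4, 112.3]
wrist_force: [0.1, -1.5, -0.9]
opening: 58.9
finger_force: 19.5
t 51.95 tcp [ 495.  -104.4  112.3] open 58.9 F [ 0.1 -1.5 -0.9] q [ 0.04  0.23  0.04  2.05 -0.01  0.86 -1.61]
turn [ 0.0002 -0.0006  0.0003] then shift [  3.7  18.2 109.3]
```

```bash
python3 -m inch '[[3.7,18.2,0,0,0,0,0.45],[0,0,30,0,0,0,0.45],[0,0,30,0,0,0,0.45],[0,0,25,0,0,0,0.45],[0,0,15,0,0,0,0.45],[0,0,7,0,0,0,0.45],[0,0,0,0,0,0,0.45],[0,0,0,0,0,0,0.45],[0,0,0,0,0,0,0.45],[0,0,0,0,0,0,0.45]]' | grep -E "pos|wrist|open|fing"
python3 -m inch '[[0,0,0.7,0,0,0,0.45],[0,0,0.7,0,0,0,0.45],[0,0,0.7,0,0,0,0.45],[0,0,0,0,0,0,0.45],[0,0,0,0,0,0,0.45],[0,0,0,0,0,0,0.45],[0,0,0,0,0,0,0.45],[0,0,0,0,0,0,0.45],[0,0,0,0,0,0,0.45],[0,0,0,0,0,0,0.45]]' | grep -E "pos|wrist|open|fing"
```

```text
tcp_pos: [496.9, -123.7, 6.0]
wrist_force: [0.2, 0.3, -1.0]
opening: 58.7
finger_force: 19.5
tcp_pos: [496.4, -123.6, 3.2]
wrist_force: [-0.0, -0.3, -0.1]
opening: 58.6
finger_force: 19.5
```

```bash
python3 -m inch '[[0,0,0.5,0,0,0,0.45],[0,0,0.5,0,0,0,0.45],[0,0,0,0,0,0,0.45],[0,0,0,0,0,0,0.45],[0,0,0,0,0,0,0.45],[0,0,0,0,0,0,0.45],[0,0,0,0,0,0,0.45],[0,0,0,0,0,0,0.45],[0,0,0,0,0,0,0.45],[0,0,0,0,0,0,0.45]]' | grep -E "pos|wrist"
python3 -m inch '[[0,0,0.5,0,0,0,0.45],[0,0,0.5,0,0,0,0.45],[0,0,0,0,0,0,0.45],[0,0,0,0,0,0,0.45],[0,0,0,0,0,0,0.45],[0,0,0,0,0,0,0.45],[0,0,0,0,0,0,0.45],[0,0,0,0,0,0,0.45],[0,0,0,0,0,0,0.45],[0,0,0,0,0,0,0.45]]' | grep -E "pos|wrist"
```

```text
tcp_pos: [496.7, -123.6, 2.6]
wrist_force: [-3.2, 0.3, 11.0]
tcp_pos: [497.0, -123.6, 1.5]
wrist_force: [0.2, 0.2, 6.2]
```

```bash
python3 -m inch '[[0,0,0,0,0,0,0.38],[0,0,0,0,0,0,0.34],[0,0,0,0,0,0,0.3],[0,0,0,0,0,0,0.27],[0,0,0,0,0,0,0.25],[0,0,0,0,0,0,0.25],[0,0,-15,0,0,0,0.25],[0,0,-30,0,0,0,0.25],[0,0,-40,0,0,0,0.25],[0,0,-40,0,0,0,0.25]]' | grep -E "pos|wrist|open"
python3 -m inch '[[0,0,0,0,0,-0.09,0.25],[0,0,0,0,0,-0.09,0.25],[0,0,0,0,0,-0.09,0.25],[0,-45,0,0,0,0,0.25],[0,-45,0,0,0,0,0.25],[0,-45,0,0,0,0,0.25],[-8,-45,0,0,0,0,0.25],[-45,0,0,0,0,0,0.25],[0,0,0,0,0,0,0.25],[0,0,0,0,0,0,0.25]]' | grep -E "pos|wrist|open"
python3 g.py 420.3 148.9 -8 -3.0006 0
python3 m3.py
```

```text
tcp_pos: [495.7, -123.5, 127.3]
wrist_force: [-0.4, -0.3, -0.3]
opening: 70.5
tcp_pos: [418.3, 47.3, 126.3]
wrist_force: [0.4, -0.0, -0.3]
opening: 70.5
t 57.95 tcp [418.3  47.3 126.3] open 70.5 F [ 0.4 -0.  -0.3] q [-0.15  0.08 -0.12  2.2   0.01  0.86 -1.71]
turn [ 0.0006 -0.0013 -0.0002] then shift [  16.3 -100.3  134.3]
small_jar []
small_lid [421.1 150.6   2.7] 0.36
large_lid []
```

```bash
python3 -m inch '[[5.5,-33.6,0,0,0,0,0.35],[5.5,-33.6,0,0,0,0,0.35],[5.5,-33.6,0,0,0,0,0.35],[0,0,40,0,0,0,0.35],[0,0,40,0,0,0,0.35],[0,0,30,0,0,0,0.35],[0,0,0,0,0,0,0.35],[0,0,0,0,0,0,0.35],[0,0,0,0,0,0,0.35],[0,0,0,0,0,0,0.35]]' | grep -E "pos|wrist|open"
python3 g.py 420.7 149.8 -5 -3.0006 0
```

```text
tcp_pos: [422.1, 149.7, 17.5]
wrist_force: [-0.2, 0.3, -1.3]
opening: 61.3
t 59.35 tcp [422.1 149.7  17.5] open 61.3 F [-0.2  0.3 -1.3] q [-0.31  0.3  -0.2   2.23  0.1   0.61 -2.02]
turn [-0.0001 -0.0031 -0.001 ] then shift [-1.3 -0.3 22.5]
```

```bash
python3 -m inch '[[-1.3,-0.3,10,0,0,0,0.35],[0,0,8,0,0,0,0.35],[0,0,4.5,0,0,0,0.35],[0,0,0,0,0,0,0.35],[0,0,0,0,0,0,0.35],[0,0,0,0,0,0,0.6],[0,0,0,0,0,0,0.6],[0,0,0,0,0,0,0.6],[0,0,0,0,0,0,0.6],[0,0,0,0,0,0,0.6]]' 20 | grep -E "pos|wrist|open|fing"
```

```text
tcp_pos: [419.9, 149.6, -6.2]
wrist_force: [0.9, 0.2, 0.7]
opening: 37.9
finger_force: 0.0
```

```bash
python3 -m inch '[[0,0,-20,0,0,0,0.6],[0,0,-20,0,0,0,0.35],[0,0,0,0,0,0,0.35],[0,0,0,0,0,0,0.35],[0,0,0,0,0,0,0.35],[0,0,0,0,0,0,0.35],[0,0,0,0,0,0,0.35],[0,0,0,0,0,0,0.35],[0,0,0,0,0,0,0.35],[0,0,0,0,0,0,0.35]]' | grep -E "pos|wrist|open|fing"
python3 - <<'E'
from h import *
a=read_camera("scene");read_camera("top")
for c in P: print(c,[(np.round(maskfeat(d["region"]),1),d["confidence"]) for d in trace(c,"small_lid")])
print(feat(proj("scene",cyl(RING["small_lid"])+[420.7,149.8,3])).round(1))
cv2.imwrite("pics/s11.png",cv2.resize(a[210:290,255:355],None,fx=6,fy=6,interpolation=3))
E
```

```text
tcp_pos: [419.6, 149.5, 33.4]
wrist_force: [0.5, -0.2, 0.3]
opening: 61.3
finger_force: 0.0
scene [(array([299.4, 266.8, 291.5, 259.5, 307.5, 273.5]), 0.61)]
top []
[298.6 266.4 290.5 259.1 306.7 273.7]
```

View pics/s11.png

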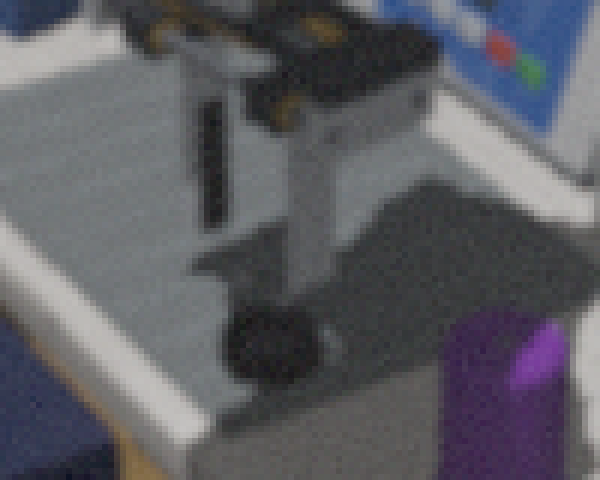

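```bash
python3 - <<'E'
from h import *
d=np.array([.141,-.99,0])
for o in(-40,-34,34,40):
    for z in(34,46,58): print(o,z,((proj("scene",np.array([419.6,149.5,z])+o*d)-[255,210])*6).round(0).tolist())
E
```

```text
-40 34 [[205.0, 263.0]]
-40 46 [[204.0, 242.0]]
-40 58 [[204.0, 220.0]]
-34 34 [[213.0, 268.0]]
-34 46 [[212.0, 247.0]]
-34 58 [[212.0, 225.0]]
34 34 [[307.0, 332.0]]
34 46 [[307.0, 310.0]]
34 58 [[307.0, 288.0]]
40 34 [[316.0, 338.0]]
40 46 [[315.0, 316.0]]
40 58 [[315.0, 294.0]]
```

```bash
python3 -m inch '[[1,0,15,0,0,0,0.38],[0,0,15,0,0,0,0.4],[0,0,10,0,0,0,0.4],[0,0,4,0,0,0,0.4],[0,0,2,0,0,0,0.4],[0,0,0,0,0,0,0.4],[0,0,0,0,0,0,0.4],[0,0,0,0,0,0,0.4],[0,0,0,0,0,0,0.4],[0,0,0,0,0,0,0.4]]' | grep -E "pos|wrist|open|fing"
python3 -m inch '[[0,0,0,0,0,0,0.58],[0,0,0,0,0,0,0.58],[0,0,0,0,0,0,0.58],[0,0,0,0,0,0,0.58],[0,0,0,0,0,0,0.58],[0,0,0,0,0,0,0.58],[0,0,0,0,0,0,0.58],[0,0,0,0,0,0,0.58],[0,0,0,0,0,0,0.58],[0,0,0,0,0,0,0.58]]' | grep -E "pos|wrist|open|fing"
```

```text
tcp_pos: [420.7, 149.6, -12.3]
wrist_force: [-0.7, -0.3, -0.1]
opening: 56.6
finger_force: 0.0
tcp_pos: [420.7, 149.6, -12.5]
wrist_force: [0.1, -0.6, 3.7]
opening: 46.7
finger_force: 20.0
```

```bash
python3 -m inch '[[0,0,-20,0,0,0,0.58],[0,0,-35,0,0,0.09,0.58],[0,0,-35,0,0,0.09,0.58],[0,0,-35,0,0,0.09,0.58],[10,44.5,0,0,0,0,0.58],[10,44.5,0,0,0,0,0.58],[10,44.5,0,0,0,0,0.58],[10,44.5,0,0,0,0,0.58],[10,44.5,0,0,0,0,0.58],[10,44.5,0,0,0,0,0.58]]' | grep -E "pos|wrist|open|fing"
python3 -m inch '[[10,44.5,0,0,0,0,0.58],[10,44.5,0,0,0,0,0.58],[10,44.5,0,0,0,0,0.58],[10,44.5,0,0,0,0,0.58],[10,44.5,0,0,0,0,0.58],[0,0,0,0,0,0,0.58],[0,0,0,0,0,0,0.58],[0,0,0,0,0,0,0.58],[0,0,0,0,0,0,0.58],[0,0,0,0,0,0,0.58]]' | grep -E "pos|wrist|open|fing"
python3 g.py 466.7 -351 -1 -3.27059 0
```

```text
tcp_pos: [445.3, -124.7, 112.7]
wrist_force: [0.4, 0.9, 0.2]
opening: 46.8
finger_force: 20.0
tcp_pos: [466.6, -348.9, 112.9]
wrist_force: [0.4, 0.3, 0.7]
opening: 46.8
finger_force: 20.0
t 65.55 tcp [ 466.6 -348.9  112.9] open 46.8 F [0.4 0.3 0.7] q [ 0.37  0.35  0.2   1.89 -0.09  0.91 -1.09]
turn [ 0.     -0.0009  0.0008] then shift [  0.4   2.  113.9]
```

```bash
python3 -m inch '[[0.4,2,0,0,0,0,0.58],[0,0,30,0,0,0,0.58],[0,0,30,0,0,0,0.58],[0,0,25,0,0,0,0.58],[0,0,18,0,0,0,0.58],[0,0,7,0,0,0,0.58],[0,0,1,0,0,0,0.58],[0,0,0,0,0,0,0.58],[0,0,0,0,0,0,0.58],[0,0,0,0,0,0,0.58]]' | grep -E "pos|wrist|open|fing"
python3 -m inch '[[0,0,0.7,0,0,0,0.58],[0,0,0.7,0,0,0,0.58],[0,0,0.6,0,0,0,0.58],[0,0,0,0,0,0,0.58],[0,0,0,0,0,0,0.58],[0,0,0,0,0,0,0.58],[0,0,0,0,0,0,0.58],[0,0,0,0,0,0,0.58],[0,0,0,0,0,0,0.58],[0,0,0,0,0,0,0.58]]' | grep -E "pos|wrist|open|fing"
```

```text
tcp_pos: [467.1, -352.3, 2.6]
wrist_force: [-0.1, 0.7, -0.5]
opening: 46.8
finger_force: 20.0
tcp_pos: [466.6, -352.1, -0.2]
wrist_force: [0.1, 0.5, -0.9]
opening: 46.7
finger_force: 20.0
```

```bash
python3 -m inch '[[0,0,0.5,0,0,0,0.58],[0,0,0.6,0,0,0,0.58],[0,0,0,0,0,0,0.58],[0,0,0,0,0,0,0.58],[0,0,0,0,0,0,0.58],[0,0,0,0,0,0,0.58],[0,0,0,0,0,0,0.58],[0,0,0,0,0,0,0.58],[0,0,0,0,0,0,0.58],[0,0,0,0,0,0,0.58]]' | grep -E "pos|wrist"
python3 -m inch '[[0,0,0.4,0,0,0,0.58],[0,0,0.4,0,0,0,0.58],[0,0,0,0,0,0,0.58],[0,0,0,0,0,0,0.58],[0,0,0,0,0,0,0.58],[0,0,0,0,0,0,0.58],[0,0,0,0,0,0,0.58],[0,0,0,0,0,0,0.58],[0,0,0,0,0,0,0.58],[0,0,0,0,0,0,0.58]]' | grep -E "pos|wrist"
```

```text
tcp_pos: [466.5, -352.1, -1.4]
wrist_force: [0.9, -0.3, 0.9]
tcp_pos: [466.6, -352.1, -1.6]
wrist_force: [-3.4, 3.8, 12.1]
```

Contact. I'll release the lid, lift away and check the result.

```bash
python3 -m inch '[[0,0,0,0,0,0,0.52],[0,0,0,0,0,0,0.48],[0,0,0,0,0,0,0.43],[0,0,0,0,0,0,0.4],[0,0,0,0,0,0,0.38],[0,0,0,0,0,0,0.38],[0,0,-15,0,0,0,0.38],[0,0,-30,0,0,0,0.38],[0,0,-45,0,0,0,0.38],[0,0,-45,0,0,0,0.38]]' | grep -E "pos|wrist|open"
python3 -m inch '[[0,-45,-20,0,0,0,0.38],[0,-45,-20,0,0,0,0.38],[0,-45,-20,0,0,0,0.38],[0,-45,0,0,0,0,0.38],[0,-45,0,0,0,0,0.38],[0,-45,0,0,0,0,0.38],[0,-45,0,0,0,0,0.38],[0,-45,0,0,0,0,0.38],[0,-45,0,0,0,0,0.38],[0,-45,0,0,0,0,0.38]]' | grep -E "pos|wrist|open"
python3 - <<'E'
from h import *
a=read_camera("scene");b=read_camera("top")
cv2.imwrite("pics/s12.png",np.hstack([cv2.resize(a[245:415,345:535],None,fx=2.1,fy=2.1,interpolation=3),cv2.resize(b[170:340,345:535],None,fx=2.1,fy=2.1,interpolation=3)]))
p=np.array([543,-245,0]);c,s=np.cos(-.129),np.sin(-.129);Rm=np.array([[c,-s,0],[s,c,0],[0,0,1]])
for t,uv in(("large_lid",[-62,115,14]),("small_lid",[-62,-115,14])):
    X=p+Rm@uv;o={}
    for cam in P:
        d=near(trace(cam,t),proj(cam,X)[0],20)
        if d:o[cam]=maskfeat(d["region"])
    if len(o)==2:
        x,f=fit(RING[t],o,X);print(t,x.round(1),"rack",(Rm.T@(x-p)).round(1),abs(f).max().round(2))
    else: print(t,list(o))
for t,uv in(("tall_jar",[28,115,30]),("beaker",[35,0,30]),("small_jar",[44,-115,34])):
    X=p+Rm@uv;o={}
    for cam in P:
        d=near(trace(cam,t),proj(cam,X+[0,0,30])[0],25)
        if d:o[cam]=maskfeat(d["region"])
    if len(o)==2:
        x,f=fit(RING[t],o,X);print(t,x.round(1),"rack",(Rm.T@(x-p)).round(1),abs(f).max().round(2))
    else: print(t,list(o))
E
```

```text
tcp_pos: [466.0, -351.9, 135.2]
wrist_force: [1.2, -0.3, -0.4]
opening: 58.1
tcp_pos: [524.6, 95.8, 194.0]
wrist_force: [0.0, -1.1, 0.2]
opening: 58.3
large_lid [ 495.  -126.9   18.4] rack [-62.8 110.9  18.4] 1.32
small_lid [ 466.9 -350.8   13.4] rack [ -61.9 -114.7   13.4] 0.39
tall_jar ['scene']
beaker [ 579.9 -253.6   26.2] rack [37.7 -3.8 26.2] 0.58
small_jar [ 572.1 -368.2   26.8] rack [  44.7 -118.4   26.8] 0.53
```

View pics/s12.png

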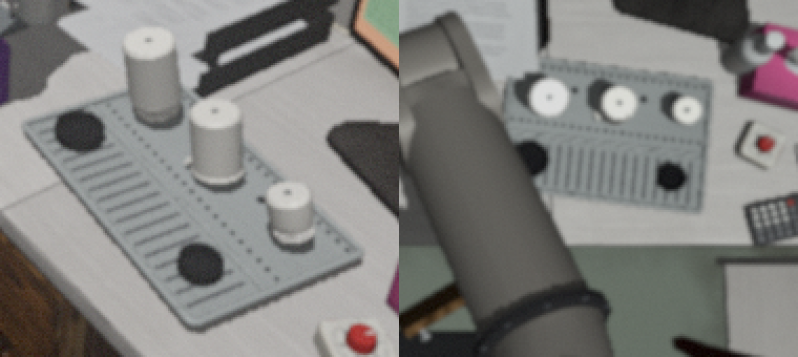

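```bash
python3 -c "
from bench import *
print(close_job())"
```

```text
the job is handed in; nothing more can be done
None
```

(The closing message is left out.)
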